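Shut down and lock the model turntable

TASK

Make the turntable safe for carving by pressing with the fingertips: first tip the rocker on the desk controller over by pressing down its raised end, then press the long bar key fully in, and last push the lock plunger beside the turntable's platter fully down, then leave everything alone. Leave the round and the square key up, do not turn the platter, and do not lift or shift the controller or disturb the other things on the bench.

Things in the scene. Friction and masses are not known exactly. Their poses are not given: they have to be found in the camera images.
- controller: grey desk controller, a loose box of about 1.6 kg on rubber feet, 120 (its x) by 200 (its y) by 35 mm high; stands left or right of the turntable. Origin under its centre, z up; its -x edge faces the robot at yaw 0. In its frame (x, y in mm): rocker along x at (0, 66), bar key along y at (-30, -35), round key at (30, 0), square key at (30, -65)
- rocker (a joint): two-lobed black rocker, 66 mm along the controller's x, 24 mm wide, hinged at its middle 42 mm above the bench; rad, -0.22 to 0.22. Starts at 0.14 to 0.22: far (+x) end down, near (-x) end raised. Pressing the near end (2 to 3 N) takes it to -0.22, where that lobe lies level. No spring: it stays where it is left
- rocker_near (a point): top surface of the rocker's near (-x) lobe, 25 mm from the hinge line: the place to press. About 58 mm above the bench while raised, 48 mm once tipped over
- rocker_far (a point): top surface of the rocker's far (+x) lobe, 25 mm from the hinge line
- bar_key (a joint): travel of the long bar key, m: 0 up, 0.008 fully in. Friction about 3 N, no return spring: it stays where it is pushed, still 5 mm proud of the case at the end
- bar_key_top (a point): centre of the top of the bar key, 64 mm (along the controller's y) by 18 mm; 48 mm above the bench when up
- round_key (a joint): travel of the round key, m: 0 up, 0.008 in; same friction, no spring. To be left up
- round_key_top (a point): centre of the top of the round key, 22 mm across, 48 mm above the bench
- square_key (a joint): travel of the square key, m: 0 up, 0.008 in; same friction, no spring. To be left up
- square_key_top (a point): centre of the top of the square key, 20 mm by 20 mm, 48 mm above the bench
- turntable: grey aluminium turntable screwed to the bench: base disc 140 mm across, with a lug on its -x side that carries the lock plunger 100 mm from the axis. Origin on the axis at the bench, z up. Its platter is 130 mm across with its top 42 mm above the bench
- plunger (a joint): travel of the lock plunger, m: 0 up, 0.008 fully down. Friction about 3.5 N, no spring: it stays where it is pushed
- plunger_top (a point): centre of the top of the steel mushroom head of the plunger, 28 mm across, 64 mm above the bench when up, 56 mm when down
- platter_mark (a point): small dark stud on top of the platter near its rim, 58 mm from the axis. The platter turns freely by hand and carries a yellow stone quadrant model, fixed to it, whose top is about 71 mm above the bench
- wax_pot: round pewter wax pot with a stub handle, 84 mm across, 58 mm high, loose; origin under its centre
- pin_jar: round frosted glass jar with chrome pins, 44 mm across, 50 mm high with its pins, loose; stands between controller and turntable; origin under its centre
- carver1: bone-handled wax carver, 160 mm long along its x, 11 mm thick, lying loose on the bench on the robot's side; origin under its middle
- carver2: second carver, the same
- bowl: black rubber mixing bowl, 100 mm across, 50 mm high, loose; origin under its centre
- die_tray: grey tray 90 by 70 mm with three stone dies, 32 mm high, loose; origin under its centre
Mind the look-alikes: they are no part of the job. What is shaped like the controller but green or red is not meant.

How it is judged:
On the way, in this order (a step that is already met when the one before it is completed fails the run):
1. the rocker is tipped over, its near end down (value of joint rocker below -0.14 rad), for 0.1 s.
2. then the bar key is pressed in (value of joint bar_key above 0.0058 m), for 0.1 s.
3. last the lock plunger is pushed down (value of joint plunger above 0.0058 m), for 0.1 s.
At the end, for the whole second after the job is handed in: rocker tipped past -0.14 rad, bar key and plunger each at least 5.8 of 8 mm down, round and square key less than 3 mm down, controller flat, at rest and within 25 mm of its start, platter mark within 15 mm of its start (value of joint rocker below -0.14 rad and value of joint each of bar_key, plunger above 0.0058 m and value of joint each of round_key, square_key below 0.003 m and angle between controller's own z axis and vertical below 0.05 rad and distance of controller from where it was at the start of the episode below 0.025 m and linear speed of controller below 0.02 m/s and distance of platter_mark from where it was at the start of the episode below 0.015 m); the robot touches nothing.
It fails at once if the round or the square key is pressed (3 mm) (value of joint any of round_key, square_key above 0.003 m).
It fails at once if the controller is lifted by 10 mm, tipped or shifted by 25 mm (height (world z) of controller above 0.01 m or angle between controller's own z axis and vertical above 0.15 rad or distance of controller from where it was at the start of the episode above 0.025 m).
It fails at once if the platter is turned (mark moved 15 mm) (distance of platter_mark from where it was at the start of the episode above 0.015 m).
It fails at once if another thing on the bench is moved or lifted by 20 mm (distance of any of wax_pot, pin_jar, carver1, carver2, bowl, die_tray from where it was at the start of the episode above 0.02 m).
It also fails if it takes over 45 s, if anything falls off the work surface, if the arm or the gripper's body presses on something with over 40 N, if the wrist force passes 120 N, or if a joint passes its speed limit or range.

ROBOT

A 6-joint arm with a two-finger parallel gripper is mounted at the origin on the work surface. World frame = base frame: x ahead of the robot, y to its left, z up, the work surface at z = 0. Lengths are in m, angles in rad, forces in N, time in s.
With the tool pointing down it reaches from about 0.225 to 0.875 m from the base axis. Payload 3.4 kg.
Tool frame: the origin (TCP) lies at the very end of the fingers, on their centre line; the grasp point (between the pads) lies 19 mm behind it (manip.tcp_to_grasp is the distance from the TCP to the grasp point, in m); z points along the fingers, y is the line along which they close (so a half turn about z gives the same grasp; the last joint's range is limited). The gripper opens to 85 mm and grips with 20 to 120 N. Pads are 22 mm wide; open, the fingers measure 114 mm over their backs; the gripper's body (76 mm by 85 mm) begins 54 mm behind the grasp point. The pads swing forward as they close: fully open they stand 13 mm farther back than shut.
Start: joints at [-1.361, 0.276, 1.505, -0, 1.361, -0.121], TCP at [0.187, -0.544, 0.196] pointing down, gripper open.
Joint ranges: [-2.89, 2.89], [-0.75, 2.08], [0.22, 2.7], [-1.18, 4.32], [0.11, 2.71], [-2.7, 2.7]. Speed limits (rad/s): [2.57, 2.57, 3.14, 3.14, 3.14, 3.14].

INTERFACE

Orientations are given as a unit quaternion [w, x, y, z].
In Python, from rig import status, get_image, job, manip gives the robot as it stands.
- The arm moves only by the tool apply_moves, never from a script. Its arguments are lists of equal length, an entry for each row: "xyz": the shift along the tool's x, y, z each as a share of 0.3 m, from -1 to 1, a list of three; "rot": the turn, a rotation vector about the tool's x, y, z each as a share of 60 degrees, from -1 to 1, a list of three; "hand": the opening, from -1 (shut) to 1 (fully open). A call has 1 to 8 rows; each row shifts and turns the commanded pose from where the row before left it, along the tool's axes as they then stand; what a row does not reach is not made up. A row lasts 1/8 s, in which the tool goes at most 62.5 mm and 10.7 degrees, less where a joint would pass 70% of its speed; a pose out of reach is approached as far as the arm can. A call with a number of a shift or a turn outside -1 to 1 is refused whole. A call with a gripper value outside its range is refused whole. The fingers move at their own pace and stop on an object; "force" is the grip in N (left out, the last holds). Time passes only in rows, so rows that do not move let the fingers close. It gives the time, the measured TCP pose, the force, the opening and the grip force at its end, in the units of the state.
- status.get_state(): the state, without advancing time (a new reading comes with each control period).
- get_image(name): name is "scene" or "top" or "wrist"; returns a dict with "pixels" (420x560x3 uint8, red, green, blue), "fovy" (degrees; the focal length in pixels is half the picture's height over the tangent of half this angle, whatever the lens; pixels are square), "cx", "cy" (the principal point, pixels), "origin" and "orientation" of the camera in the world; the wrist camera has in their place "tool_from_camera" (4x4, takes a point from camera to tool coordinates, whose origin is the TCP and whose axes are the flange's). Camera axes: x right, y down, z forward; pixel columns grow to the right and rows downward; lengths in m; the calibration is good to about 2 mm. A picture is of the moment at which its call begins: read the wrist's pose just before it. There is no depth.
- job.sign_off(): hands the job in; it is judged then, once.
The state is a dict: "clock": time; "qpos": joint angles; "qd": joint speeds; "effort": joint torques, N m; "position": TCP position; "ee_rot": TCP orientation; "contact_force": force on the tool from outside, world axes, zero at the start; "moment": the same for the moment, N m; "width": finger opening in m; "gripper_force": force on a finger pad.
Only numpy, scipy, OpenCV 4.12 (cv2) and the standard library are available. Lean on these libraries where they do the work, as an engineer would, in place of code of your own. Each camera call takes 0.05 s, during which the arm holds its last target. There are 200 camera calls.

## Working session

There is one attempt and no reset: what is moved stays moved. The work goes in short steps, Python scripts to look and compute and a tool call to move; the robot and the scene stay as the last step left them, time stands still between calls to the robot, and variables do not carry over. Pictures are saved under pics/ and viewed, at most 10 in all, crops included, and the job is handed in when it is done.

Besides the shell and the picture viewer there is one more tool, called as a command line: name --argument value ..., lists and objects as JSON in quotes. apply_moves: Moves the arm, as the interface text tells. Its arguments: {"type":"object","properties":{"xyz":{"type":"array","items":{"type":"array","items":{"type":"number","minimum":-1,"maximum":1}}},"rot":{"type":"array","items":{"type":"array","items":{"type":"number","minimum":-1,"maximum":1}}},"hand":{"type":"array","items":{"type":"number"}},"force":{"type":"number"}},"required":["xyz","rot","hand"]}

```bash
mkdir -p pics; cat > h.py <<'E'
import numpy as np, cv2, pickle
from scipy.spatial.transform import Rotation as R
from rig import status,get_image,job,manip
def cam(n):
    s=status.get_state(); d=get_image(n); q=d.copy()
    f=210/np.tan(np.radians(d["fovy"])/2)
    rot=lambda q:R.from_quat([q[1],q[2],q[3],q[0]]).as_matrix()
    if n=="wrist":
        T=np.array(d["tool_from_camera"]); Rt=rot(s["ee_rot"]); M=Rt@T[:3,:3]; o=np.array(s["position"])+Rt@T[:3,3]
    else: M=rot(d["orientation"]); o=np.array(d["origin"])
    return d["pixels"],dict(f=f,cx=d["cx"],cy=d["cy"],M=M,o=o)
def ray(c,u,v): return c["M"]@np.array([(u-c["cx"])/c["f"],(v-c["cy"])/c["f"],1])
def atz(c,u,v,z): r=ray(c,u,v); return c["o"]+r*(z-c["o"][2])/r[2]
def proj(c,p): q=c["M"].T@(np.array(p)-c["o"]); return [c["cx"]+c["f"]*q[0]/q[2],c["cy"]+c["f"]*q[1]/q[2]]
def tri(l):
    A=0;b=0
    for c,u,v in l:
        r=ray(c,u,v); r/=np.linalg.norm(r); P=np.eye(3)-np.outer(r,r); A=A+P; b=b+P@c["o"]
    return np.linalg.solve(A,b)
def save(n,f,k=1):
    p,c=cam(n); cv2.imwrite("pics/%s.png"%f,cv2.cvtColor(p,cv2.COLOR_RGB2BGR)); pickle.dump(c,open("pics/%s.pkl"%f,"wb")); return p,c
def load(f): return pickle.load(open("pics/%s.pkl"%f,"rb"))
def crop(f,x,y,w,h,k,out): 
    im=cv2.imread("pics/%s.png"%f)[y:y+h,x:x+w]; cv2.imwrite("pics/%s.png"%out,cv2.resize(im,None,fx=k,fy=k,interpolation=cv2.INTER_CUBIC))
E
python3 -c "
from h import *
for n in('top','scene'):
  p,c=save(n,n+'0'); print(c)
print(status.get_state())"
```

```text
{'f': np.float64(511.3074951008448), 'cx': 264.435579632597, 'cy': 202.7600242927786, 'M': array([[ 0.02500845, -0.99006019,  0.13840302],
       [-0.99966752, -0.02389758,  0.00968255],
       [-0.00627881, -0.13859915, -0.99032866]]), 'o': array([0.395124  , 0.00600991, 1.18193654])}
{'f': np.float64(488.6348404445623), 'cx': 284.89241302357294, 'cy': 201.96919474988277, 'M': array([[-0.76262096,  0.40444547, -0.50481001],
       [ 0.64676906,  0.4647704 , -0.60471337],
       [-0.00995283, -0.78766258, -0.61602646]]), 'o': array([1.12538039, 0.72161021, 0.76129327])}
{'clock': 0.1, 'qpos': array([-1.36099176e+00,  2.76566027e-01,  1.50603973e+00, -1.29401253e-05,
        1.36071391e+00, -1.20996145e-01]), 'qd': array([-0.00050934, -0.00230898, -0.00248024,  0.00105588,  0.00189946,
        0.00029756]), 'effort': array([ 1.30727414e-03, -4.17697692e+01, -2.46404600e+01, -5.97279086e-05,
        5.78876628e-03,  1.81028167e-05]), 'position': array([ 0.18663687, -0.543285  ,  0.1947935 ]), 'ee_rot': array([-8.62377162e-04,  9.86351926e-01,  1.64648513e-01, -4.46512517e-05]), 'contact_force': array([-0.65811562, -0.77777582, -0.65196455]), 'moment': array([ 0.05863332, -0.015608  , -0.00215371]), 'gripper_force': 0.0, 'width': 0.08523683905218206}
```

View pics/top0.png

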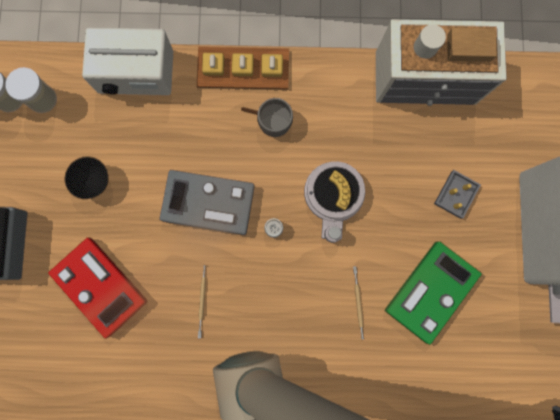

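View pics/scene0.png

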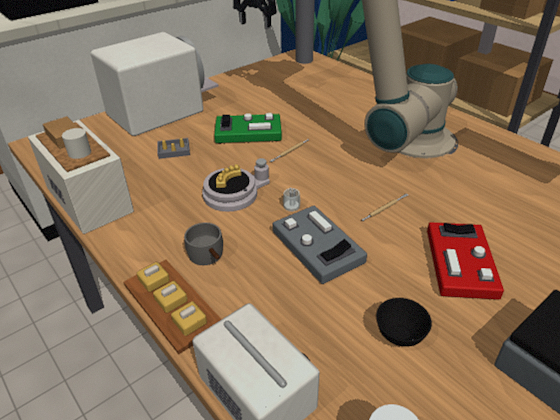

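Top view: the grey controller is at (208,203), with the rocker at (178,195), bar at (219,216), round key at (209,188) and square key at (237,193). The plunger is at (333,232). The look-alikes are the red box at (97,287) and the green box at (433,292), so only the grey one fits. I'll confirm it in an enlarged crop.

```bash
python3 -c "
from h import *
crop('top0',155,160,200,90,4,'a'); crop('scene0',190,150,200,140,4,'b')
a=cv2.imread('pics/a.png');b=cv2.imread('pics/b.png')
cv2.imwrite('pics/ca.png',a)
c=load('top0')
for n,u,v,z in [('rock',178,195,.045),('bar',219,216,.048),('rnd',209,188,.048),('sq',237,193,.048),('pl',333,232,.064),('jar',274,228,.05),('tt',335,191,.042)]: print(n,atz(c,u,v,z).round(4))
"
```

```text
rock [0.567  0.2122 0.045 ]
bar [0.5213 0.1178 0.048 ]
rnd [0.5841 0.1426 0.048 ]
sq [0.5742 0.0793 0.048 ]
pl [ 0.4904 -0.1347  0.064 ]
jar [ 0.4973 -0.0056  0.05  ]
tt [ 0.5851 -0.1414  0.042 ]
```

View pics/ca.png

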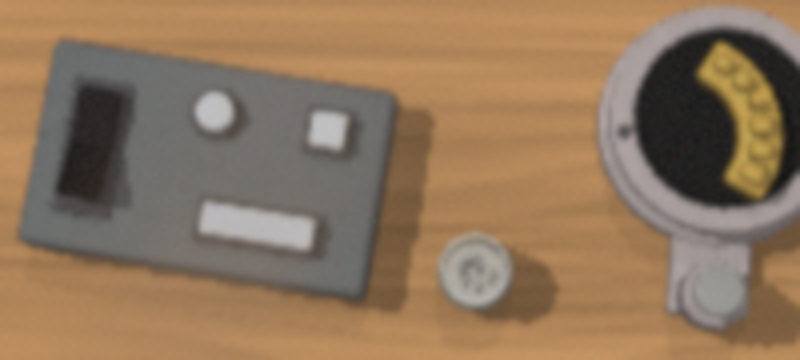

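View pics/b.png

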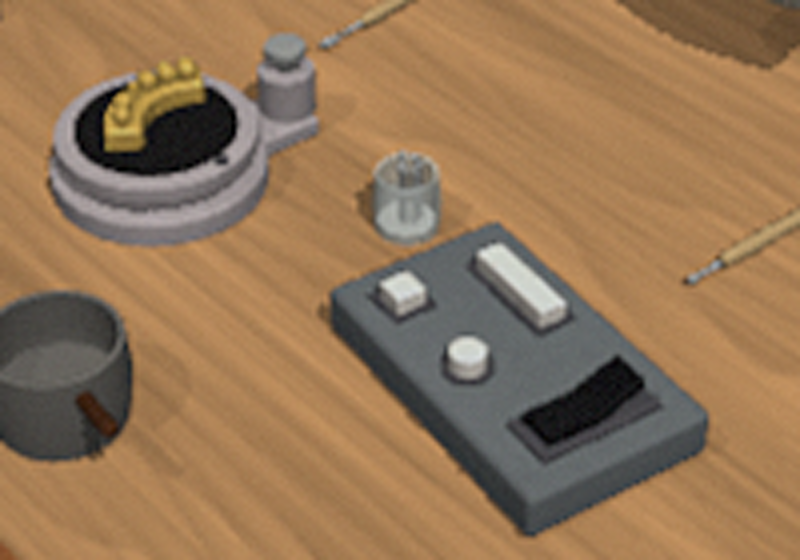

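The grey box (no colour tint) is the controller. The crop shows the rocker's near lobe raised and the white bar on the robot side at crop (257,226). The plunger's mushroom head is at crop (718,290). Next I'll fit the controller pose from both views.

```bash
python3 -c "
from h import *
from scipy.optimize import least_squares
ct,cs=load('top0'),load('scene0')
T=lambda u,v:(155+(u+.5)/4-.5,160+(v+.5)/4-.5)
S=lambda u,v:(190+(u+.5)/4-.5,150+(v+.5)/4-.5)
for n,t,s in [('bar',(257,226),(521,279)),('rnd',(214,111),(468,351)),('sq',(328,130),(404,286)),('pl',(718,290),(285,46)),('jar',(476,268),(406,165))]: print(n,tri([(ct,*T(*t)),(cs,*S(*s))]).round(4), atz(ct,*T(*t),.064 if n=='pl' else .048).round(4), atz(cs,*S(*s),.064 if n=='pl' else .048).round(4))
L=[((-30,-35,48),(257,226),(521,279)),((30,0,48),(214,111),(468,351)),((30,-65,48),(328,130),(404,286)),
((60,100,35),(60,42),(527,512)),((60,-100,35),(396,95),(333,292)),((-60,-100,35),(363,296),(497,226)),((-60,100,35),(24,238),(706,412))]
def W(x,p): c,s=np.cos(x[2]),np.sin(x[2]); return np.array([x[0]+(c*p[0]-s*p[1])/1e3,x[1]+(s*p[0]+c*p[1])/1e3,p[2]/1e3])
for use in ('ts','t','s'):
  f=lambda x:np.concatenate([np.subtract(proj(c,W(x,p)),g(*q)) for p,t,s in L for k,c,g,q in(('t',ct,T,t),('s',cs,S,s)) if k in use])
  r=least_squares(f,[.55,.15,0]); print(use,r.x.round(4),np.sqrt(np.mean(r.fun**2)).round(2))
  print({n:W(r.x,p).round(4).tolist() for n,p in dict(rocknear=(-25,66,58),bar=(-30,-35,48)).items()})
s=status.get_state();print(s['position'])
"
```

```text
bar [0.5207 0.119  0.0451] [0.521 0.118 0.048] [0.5225 0.1222 0.048 ]
rnd [0.5852 0.1454 0.0464] [0.5855 0.1447 0.048 ] [0.5859 0.1473 0.048 ]
sq [0.5758 0.081  0.0462] [0.5762 0.0802 0.048 ] [0.5765 0.0834 0.048 ]
pl [ 0.4896 -0.1366  0.0633] [ 0.4902 -0.1371  0.064 ] [ 0.4897 -0.1351  0.064 ]
jar [ 0.5001 -0.0042  0.0465] [ 0.5005 -0.0047  0.048 ] [ 0.501  -0.0021  0.048 ]
ts [ 0.5561  0.1496 -0.1431] 1.2
{'rocknear': [0.5408, 0.2185, 0.058], 'bar': [0.5214, 0.1193, 0.048]}
t [ 0.5556  0.1477 -0.1375] 0.92
{'rocknear': [0.5398, 0.2165, 0.058], 'bar': [0.521, 0.1172, 0.048]}
s [ 0.558   0.1529 -0.1497] 0.97
{'rocknear': [0.5431, 0.2219, 0.058], 'bar': [0.5231, 0.1227, 0.048]}
[ 0.18663687 -0.543285    0.1947935 ]
```

Both views agree to within about 3 mm, so I'll go above the controller with the gripper shut.

apply_moves --xyz '[[0.12, -0.125, 0], [0.12, -0.125, 0], [0.12, -0.125, 0], [0.12, -0.125, 0], [0.12, -0.125, 0], [0.12, -0.125, 0], [0.12, -0.125, 0], [0.12, -0.125, 0]]' --rot '[[0, 0, 0], [0, 0, 0], [0, 0, 0], [0, 0, 0], [0, 0, 0], [0, 0, 0], [0, 0, 0], [0, 0, 0]]' --hand '[-1, -1, -1, -1, -1, -1, -1, -1]'

```text
clock: 1.1
position: [0.362, -0.1649, 0.1955]
ee_rot: [0.0, 0.986, 0.164, 0.0]
contact_force: [1.1, -0.6, 0.5]
width: 0.0002
gripper_force: 0.0
```

apply_moves --xyz '[[0.12, -0.125, 0], [0.12, -0.125, 0], [0.12, -0.125, 0], [0.12, -0.125, 0], [0.12, -0.125, 0], [0.12, -0.125, 0], [0.12, -0.125, 0], [0, 0, 0]]' --rot '[[0, 0, 0], [0, 0, 0], [0, 0, 0], [0, 0, 0], [0, 0, 0], [0, 0, 0], [0, 0, 0], [0, 0, 0]]' --hand '[-1, -1, -1, -1, -1, -1, -1, -1]'

```text
clock: 2.1
position: [0.5157, 0.1666, 0.1947]
ee_rot: [-0.0, 0.986, 0.167, -0.0]
contact_force: [-0.5, -0.4, 0.7]
width: -0.0001
gripper_force: 0.0
```

apply_moves --xyz '[[0, 0, 0], [0, 0, 0], [0, 0, 0], [0, 0, 0], [0, 0, 0], [0, 0, 0], [0, 0, 0], [0, 0, 0]]' --rot '[[0, 0, -0.15], [0, 0, -0.15], [0, 0, -0.15], [0, 0, -0.15], [0, 0, -0.15], [0, 0, -0.15], [0, 0, -0.15], [0, 0, 0]]' --hand '[-1, -1, -1, -1, -1, -1, -1, -1]'

```text
clock: 3.1
position: [0.5141, 0.1625, 0.1953]
ee_rot: [-0.0, 0.756, 0.655, -0.001]
contact_force: [-0.3, -1.0, 0.7]
width: -0.0003
gripper_force: 0.0
```

```bash
python3 -c "
from h import *
p,c=save('wrist','w1'); s=status.get_state(); print(s['clock'],s['position'],s['ee_rot'],s['qpos'],s['width'],s['contact_force'])
x,y,a=.5561,.1496,-.1431
for p in [(-25,66,58),(-30,-35,48),(30,0,48),(30,-65,48),(-60,100,35),(60,-100,35)]:
  w=[x+(np.cos(a)*p[0]-np.sin(a)*p[1])/1e3,y+(np.sin(a)*p[0]+np.cos(a)*p[1])/1e3,p[2]/1e3]; print(p,np.round(proj(c,w)))
"
```

```text
3.15 [0.51425102 0.16270784 0.19538471] [-3.20591107e-05  7.56092383e-01  6.54464742e-01 -4.56582210e-04] [ 1.77714798e-01  2.22910234e-01  1.57921081e+00 -4.22198169e-04
  1.34028957e+00  3.21658618e-01] -0.00012404094590104517 [0.5478966  0.05476932 0.50823508]
(-25, 66, 58) [305. 122.]
(-30, -35, 48) [298. 232.]
(30, 0, 48) [364. 195.]
(30, -65, 48) [359. 261.]
(-60, 100, 35) [265.  81.]
(60, -100, 35) [384. 287.]
```

View pics/w1.png

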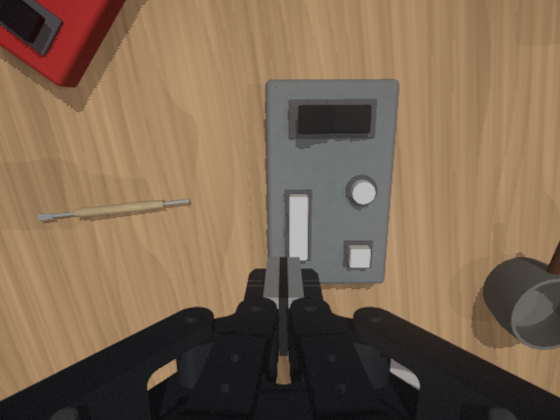

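The wrist view matches the fit. The bar is seen at (298,228) against a predicted (298,232), and the rocker at (335,119), so a shift of about +2.5 mm in y is needed. Moving over the rocker's near lobe and pressing.

apply_moves --xyz '[[0.102, 0.03, 0], [0.102, 0.029, 0], [0, 0, 0.14], [0, 0, 0.14], [0, 0, 0.14], [0, 0, 0], [0, 0, 0]]' --rot '[[0, 0, 0], [0, 0, 0], [0, 0, 0], [0, 0, 0], [0, 0, 0], [0, 0, 0], [0, 0, 0]]' --hand '[-1, -1, -1, -1, -1, -1, -1]'

```text
clock: 4.03
position: [0.542, 0.2217, 0.0709]
ee_rot: [0.001, 0.755, 0.655, 0.001]
contact_force: [0.6, 0.4, -0.6]
width: -0.0
gripper_force: 0.0
```

```bash
python3 -c "
from h import *
save('wrist','w2');save('scene','s2');save('top','t2'); print(status.get_state()['position'])
crop('w2',230,0,220,300,2,'x');crop('s2',260,170,110,100,6,'y')
x=cv2.imread('pics/x.png');y=cv2.resize(cv2.imread('pics/y.png'),(360,327));o=np.zeros((600,800,3),np.uint8);o[:,:440]=x;o[:327,440:]=y;cv2.imwrite('pics/m2.png',o)"
```

```text
[0.54249042 0.22197456 0.07172552]
```

View pics/m2.png

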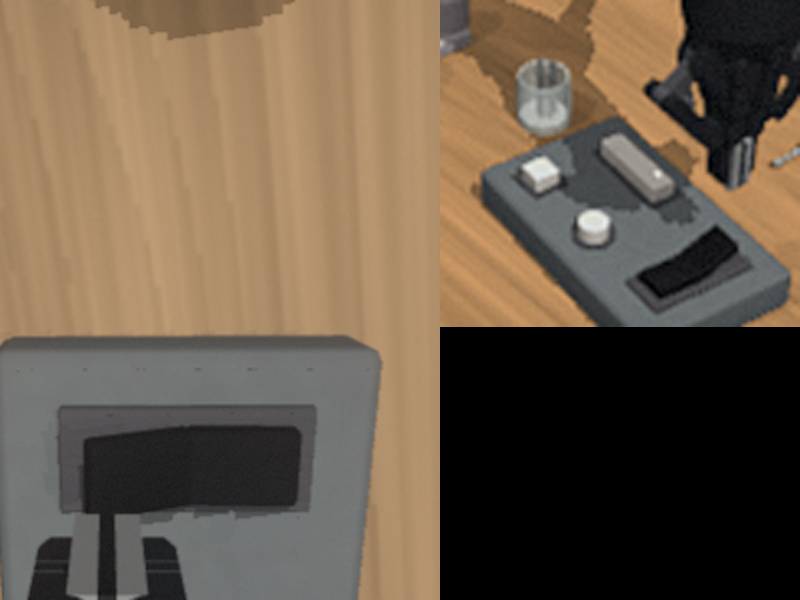

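```bash
python3 -c "
from h import *
w,s=load('w2'),load('s2')
tip=np.array([.5425,.222,.0717])
print('tip px',proj(w,tip),proj(s,tip)); b=tip.copy();b[2]=.058; print('below',proj(w,b),proj(s,b))
Sc=lambda u,v:(260+(u-440)/360*110,170+v/327*100)
for n,u,v,z in [('near end far corner',85,440,.058),('near end near-corner',85,512,.058),('far top',300,430,.044),('far bot',298,505,.044),('ridge top',190,427,.047),('case cornerL',0,345,.035),('case cornerR',378,355,.035)]: print(n,atz(w,230+u/2,v/2,z).round(4))
print('scene near lobe ends',atz(s,*Sc(722,230),.058),atz(s,*Sc(738,247),.058),'tip',atz(s,*Sc(738,184),.0717))
"
```

```text
tip px [np.float64(284.2290756622932), np.float64(248.11450044513066)] [np.float64(346.25945500068195), np.float64(237.9619785413682)]
below [np.float64(284.116760191217), np.float64(239.02480380208783)] [np.float64(345.8211503565316), np.float64(242.78814969579108)]
near end far corner [0.5378 0.2339 0.058 ]
near end near-corner [0.5346 0.2129 0.058 ]
far top [0.5996 0.2237 0.044 ]
far bot [0.5974 0.2002 0.044 ]
ridge top [0.5676 0.2301 0.047 ]
case cornerL [0.5156 0.2596 0.035 ]
case cornerR [0.6264 0.2407 0.035 ]
scene near lobe ends [0.53645395 0.21715628 0.058     ] [0.54031383 0.23505391 0.058     ] tip [0.50782547 0.20271737 0.0717    ]
```

Rocker near lobe measured from close by at (0.544, 0.222), and the tip is above it. The drawn tips look higher than the TCP, so I'll descend gently and watch the force.

apply_moves --xyz '[[0, 0, 0.02], [0, 0, 0.02], [0, 0, 0.015], [0, 0, 0.01], [0, 0, 0]]' --rot '[[0, 0, 0], [0, 0, 0], [0, 0, 0], [0, 0, 0], [0, 0, 0]]' --hand '[-1, -1, -1, -1, -1]'

```text
clock: 4.8
position: [0.5406, 0.2216, 0.0496]
ee_rot: [-0.0, 0.755, 0.656, -0.0]
contact_force: [1.0, -0.1, -0.7]
width: 0.0001
gripper_force: 0.0
```

```bash
python3 -c "
from h import *
save('wrist','w3');save('scene','s3'); s=status.get_state();print(s['position'],s['contact_force'])
print(tri([(load('w2'),284,257),(load('s2'),351,226)]))
crop('w3',230,120,220,180,2,'x');crop('s3',260,170,110,100,6,'y')
x=cv2.imread('pics/x.png');y=cv2.resize(cv2.imread('pics/y.png'),(360,327));o=np.zeros((360,800,3),np.uint8);o[:,:440]=x;o[:327,440:]=y;cv2.imwrite('pics/m3.png',o)"
```

```text
[0.54094349 0.22167659 0.05005163] [ 0.00863609 -0.67476936 -0.75235357]
[0.54417729 0.23375835 0.11289617]
```

View pics/m3.png

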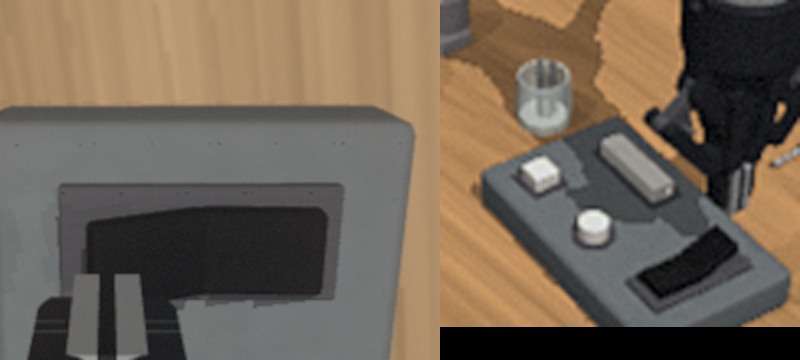

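The rocker is untouched at a reported z of 0.050, so the real tips sit higher than the reported TCP. I'll keep descending in small steps and watch the force.

apply_moves --xyz '[[0, 0, 0.015], [0, 0, 0.015], [0, 0, 0.01], [0, 0, 0]]' --rot '[[0, 0, 0], [0, 0, 0], [0, 0, 0], [0, 0, 0]]' --hand '[-1, -1, -1, -1]'

```text
clock: 5.4
position: [0.5406, 0.2216, 0.0377]
ee_rot: [-0.0, 0.755, 0.656, -0.0]
contact_force: [-0.6, -0.1, 0.5]
width: -0.0
gripper_force: 0.0
```

```bash
python3 -c "
from h import *
p,w=save('wrist','w4');save('scene','s4'); s=status.get_state();print(s['position'],s['contact_force'],manip.tcp_to_grasp if hasattr(manip,'tcp_to_grasp') else dir(manip))
crop('w4',230,120,220,180,2,'x');crop('s4',260,170,110,100,6,'y')
x=cv2.imread('pics/x.png');y=cv2.resize(cv2.imread('pics/y.png'),(360,327));o=np.zeros((360,800,3),np.uint8);o[:,:440]=x;o[:327,440:]=y;cv2.imwrite('pics/m4.png',o)
print(get_image('wrist')['tool_from_camera'])"
```

```text
[0.54092865 0.22167538 0.03806078] [-0.40758273  0.28816402  0.12393916] 0.0187
[[-6.78326356e-04 -9.61674082e-01 -2.74194274e-01  7.04594753e-02]
 [ 9.99999602e-01 -4.93333353e-04 -7.43634006e-04 -2.26649630e-05]
 [ 5.79864370e-04 -2.74194669e-01  9.61674034e-01 -1.77761824e-01]
 [ 0.00000000e+00  0.00000000e+00  0.00000000e+00  1.00000000e+00]]
```

View pics/m4.png

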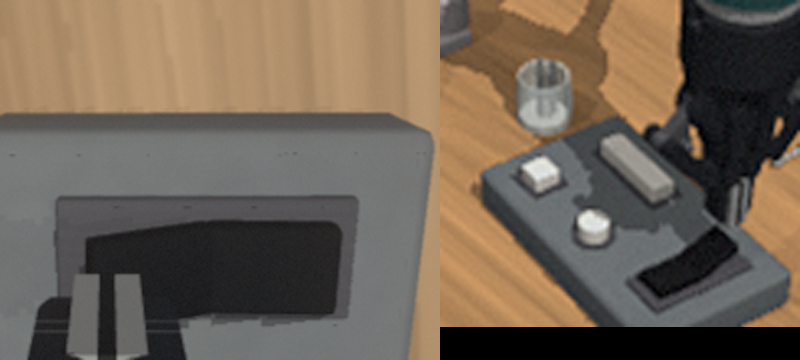

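```bash
python3 -c "
from h import *
w=load('w4');s=load('s4');st=status.get_state();d=get_image('wrist');T=np.array(d['tool_from_camera'])
print('f',w['f'],w['cx'],w['cy'])
for dep in (.13,.14,.15,.16,.17): print(dep,(T@[(284-w['cx'])/w['f']*dep,(257-w['cy'])/w['f']*dep,dep,1])[:3].round(4),'width',34*dep/w['f'])
S=(260+(738-440)/360*110,170+225/327*100)
print(S)
for dx in (-11,0,11):
  for z in (0,-.01,-.02,-.03): 
    P=st['position']+np.array([.143*dx/1e3,.99*dx/1e3,-z]); print(dx,z,np.round(proj(s,P),1),np.round(proj(w,P),1))
# rim position in w4 controller size check
c=load('w1')
"
```

```text
f 363.76959943005716 283.0416686090285 211.80433580613047
0.13 [ 0.0193  0.0002 -0.0572] width 0.012150548058235537
0.14 [ 0.0153  0.0002 -0.0479] width 0.013085205601176734
0.15 [ 0.0114  0.0003 -0.0386] width 0.014019863144117926
0.16 [ 0.0075  0.0003 -0.0293] width 0.014954520687059124
0.17 [ 0.0035  0.0003 -0.0201] width 0.015889178230000318
(351.05555555555554, 238.8073394495413)
-11 0 [342.4 246.3] [284.  267.6]
-11 -0.01 [342.7 242.8] [284.1 276. ]
-11 -0.02 [343.  239.4] [284.1 285.3]
-11 -0.03 [343.3 235.9] [284.1 295.7]
0 0 [345.6 249.2] [284.1 248.2]
0 -0.01 [345.9 245.8] [284.1 255.7]
0 -0.02 [346.2 242.3] [284.2 264. ]
0 -0.03 [346.5 238.8] [284.2 273.3]
11 0 [348.8 252.3] [284.2 228.2]
11 -0.01 [349.1 248.8] [284.2 234.7]
11 -0.02 [349.4 245.4] [284.2 242. ]
11 -0.03 [349.8 241.8] [284.3 250.1]
```

Wrist and scene agree that the drawn tips are about 38 mm behind the reported TCP. The lobe contact should therefore come at a reported z of about 0.02, with the rocker fully tipped at about 0.01.

apply_moves --xyz '[[0.005, 0.008, 0.02], [0, 0, 0.02], [0, 0, 0.015], [0, 0, 0]]' --rot '[[0, 0, 0], [0, 0, 0], [0, 0, 0], [0, 0, 0]]' --hand '[-1, -1, -1, -1]'

```text
clock: 6.1
position: [0.543, 0.2227, 0.021]
ee_rot: [-0.0, 0.755, 0.656, -0.0]
contact_force: [-0.4, -0.8, -0.3]
width: -0.0
gripper_force: 0.0
```

apply_moves --xyz '[[0, 0, 0.01], [0, 0, 0.01]]' --rot '[[0, 0, 0], [0, 0, 0]]' --hand '[-1, -1]'

```text
clock: 6.35
position: [0.5435, 0.2229, 0.0157]
ee_rot: [0.0, 0.755, 0.656, 0.0]
contact_force: [-1.3, 0.5, 2.3]
width: -0.0001
gripper_force: 1.0
```

apply_moves --xyz '[[0, 0, 0.01], [0, 0, 0]]' --rot '[[0, 0, 0], [0, 0, 0]]' --hand '[-1, -1]'

```text
clock: 6.6
position: [0.5434, 0.2227, 0.0123]
ee_rot: [0.0, 0.755, 0.656, -0.0]
contact_force: [-0.8, 0.7, 0.0]
width: -0.0001
gripper_force: 0.0
```

apply_moves --xyz '[[0, 0, 0.007], [0, 0, 0]]' --rot '[[0, 0, 0], [0, 0, 0]]' --hand '[-1, -1]'

```text
clock: 6.85
position: [0.5435, 0.2227, 0.0104]
ee_rot: [0.0, 0.755, 0.656, -0.0]
contact_force: [0.2, 1.0, 1.6]
width: 0.0001
gripper_force: 0.5
```

apply_moves --xyz '[[0, 0, 0.007], [0, 0, 0]]' --rot '[[0, 0, 0], [0, 0, 0]]' --hand '[-1, -1]'

```text
clock: 7.1
position: [0.5436, 0.2228, 0.0102]
ee_rot: [0.0, 0.755, 0.656, 0.0]
contact_force: [-4.1, -0.5, 11.9]
width: 0.0001
gripper_force: 6.0
```

apply_moves --xyz '[[0, 0, 0.007], [0, 0, 0]]' --rot '[[0, 0, 0], [0, 0, 0]]' --hand '[-1, -1]'

```text
clock: 7.35
position: [0.5436, 0.2228, 0.0099]
ee_rot: [0.0, 0.755, 0.656, 0.001]
contact_force: [-6.9, -1.2, 23.3]
width: 0.0001
gripper_force: 11.5
```

Hard stop at reported z 0.010, so the tip is at 0.048, exactly the tipped height, and the tip offset is 37.8 mm. The rocker is over. Next I'll lift off, move to the bar, and stop above it.

apply_moves --xyz '[[0, 0, -0.07], [0, 0, -0.07], [-0.114, -0.007, 0], [-0.114, -0.007, 0], [-0.114, -0.006, 0], [0, 0, 0], [0, 0, 0]]' --rot '[[0, 0, 0], [0, 0, 0], [0, 0, 0], [0, 0, 0], [0, 0, 0], [0, 0, 0], [0, 0, 0]]' --hand '[-1, -1, -1, -1, -1, -1, -1]'

```text
clock: 8.22
position: [0.5237, 0.1223, 0.0483]
ee_rot: [0.0, 0.755, 0.656, 0.0]
contact_force: [0.0, 0.9, -0.3]
width: -0.0001
gripper_force: 0.0
```

```bash
python3 -c "
from h import *
save('wrist','w5');save('scene','s5'); s=status.get_state();print(s['position'],s['contact_force'])
crop('w5',200,100,220,180,2,'x');crop('s5',260,170,110,100,6,'y')
x=cv2.imread('pics/x.png');y=cv2.resize(cv2.imread('pics/y.png'),(360,327));o=np.zeros((360,800,3),np.uint8);o[:,:440]=x;o[:327,440:]=y;cv2.imwrite('pics/m5.png',o)
x,y,a=.558,.1525,-.145
for p in [(-30,-35,48),(-30,-3,48),(30,0,48),(-60,100,35),(60,100,35)]:
  q=[x+(np.cos(a)*p[0]-np.sin(a)*p[1])/1e3,y+(np.sin(a)*p[0]+np.cos(a)*p[1])/1e3,p[2]/1e3]; print(p,np.round(q,4),np.round(proj(load('w5'),q)))
"
```

```text
[0.52358488 0.12277409 0.04824349] [0.50659718 0.39561964 0.54374628]
(-30, -35, 48) [0.5233 0.1222 0.048 ] [283. 248.]
(-30, -3, 48) [0.5279 0.1539 0.048 ] [283. 188.]
(30, 0, 48) [0.5877 0.1482 0.048 ] [403. 183.]
(-60, 100, 35) [0.5131 0.2601 0.035 ] [218. -39.]
(60, 100, 35) [0.6318 0.2428 0.035 ] [480. -38.]
```

View pics/m5.png

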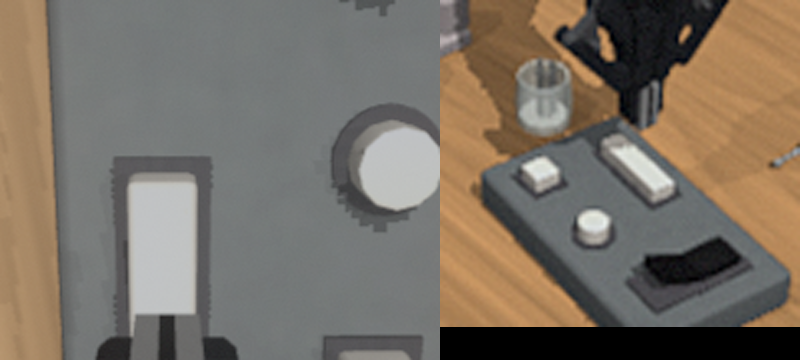

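The rocker is visibly tipped over, with its far end up. The bar lies directly under the tips (bar column about 281, tips 284), so I'll press it.

apply_moves --xyz '[[0, 0, 0.05], [0, 0, 0.04], [0, 0, 0.02], [0, 0, 0.015], [0, 0, 0.01], [0, 0, 0]]' --rot '[[0, 0, 0], [0, 0, 0], [0, 0, 0], [0, 0, 0], [0, 0, 0], [0, 0, 0]]' --hand '[-1, -1, -1, -1, -1, -1]'

```text
clock: 9.07
position: [0.5235, 0.122, 0.0077]
ee_rot: [0.0, 0.755, 0.656, 0.0]
contact_force: [0.3, -0.7, -0.2]
width: -0.0001
gripper_force: 0.0
```

apply_moves --xyz '[[0, 0, 0.01], [0, 0, 0]]' --rot '[[0, 0, 0], [0, 0, 0]]' --hand '[-1, -1]'

```text
clock: 9.32
position: [0.5239, 0.122, 0.0049]
ee_rot: [0.001, 0.755, 0.656, 0.001]
contact_force: [-0.4, -0.5, 1.8]
width: -0.0002
gripper_force: 0.3
```

apply_moves --xyz '[[0, 0, 0.007], [0, 0, 0]]' --rot '[[0, 0, 0], [0, 0, 0]]' --hand '[-1, -1]'

```text
clock: 9.57
position: [0.5239, 0.122, 0.0042]
ee_rot: [0.001, 0.755, 0.656, 0.001]
contact_force: [-1.7, -0.7, 10.6]
width: 0.0001
gripper_force: 5.6
```

apply_moves --xyz '[[0, 0, 0.008], [0, 0, 0]]' --rot '[[0, 0, 0], [0, 0, 0]]' --hand '[-1, -1]'

```text
clock: 9.82
position: [0.5241, 0.122, 0.004]
ee_rot: [0.001, 0.755, 0.656, 0.001]
contact_force: [-5.1, -1.6, 27.5]
width: -0.0002
gripper_force: 13.4
```

Hard stop at 27 N, so the bar is in. Next I'll lift off and go above the plunger.

apply_moves --xyz '[[0, 0, -0.12], [0, 0, -0.12], [-0.174, 0.002, 0], [-0.174, 0.002, 0], [-0.174, 0.001, 0], [-0.174, 0.001, 0], [-0.173, 0.001, 0], [0, 0, 0]]' --rot '[[0, 0, 0], [0, 0, 0], [0, 0, 0], [0, 0, 0], [0, 0, 0], [0, 0, 0], [0, 0, 0], [0, 0, 0]]' --hand '[-1, -1, -1, -1, -1, -1, -1, -1]'

```text
clock: 10.82
position: [0.4886, -0.1399, 0.0722]
ee_rot: [0.001, 0.757, 0.654, -0.0]
contact_force: [-0.8, -0.1, -0.6]
width: -0.0001
gripper_force: 0.0
```

```bash
python3 -c "
from h import *
save('wrist','w6');save('scene','s6'); s=status.get_state();print(s['position'],s['contact_force'])
print('plunger pred',proj(load('w6'),[.4896,-.1366,.0635]),proj(load('s6'),[.4896,-.1366,.0635]))
crop('w6',200,100,220,300,2,'x');crop('s6',230,140,130,130,3,'y')
x=cv2.imread('pics/x.png');y=cv2.resize(cv2.imread('pics/y.png'),(360,360));o=np.zeros((600,800,3),np.uint8);o[:,:440]=x;o[:360,440:]=y;cv2.imwrite('pics/m6.png',o)"
```

```text
[ 0.48839389 -0.13652932  0.07205231] [ 0.51911709 -0.02079423  0.84010282]
plunger pred [np.float64(284.31309269011376), np.float64(236.4154733221546)] [np.float64(260.54902333396933), np.float64(161.03079093229456)]
```

View pics/m6.png

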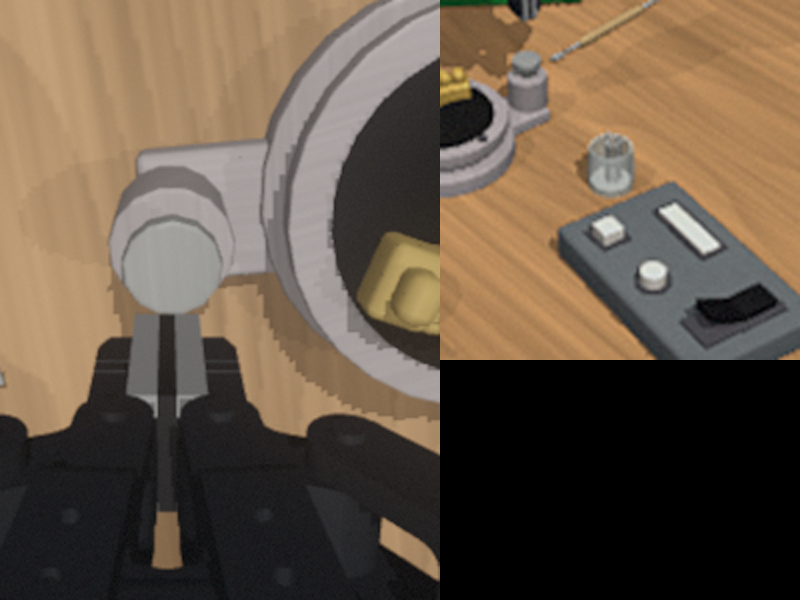

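The bar is down and the other keys are up. The plunger head is seen at (286,232) against a predicted (284,236), so I'll shift about 2 mm and press.

apply_moves --xyz '[[0.008, 0.005, 0.06], [0, 0, 0.05], [0, 0, 0.03], [0, 0, 0.015], [0, 0, 0.01], [0, 0, 0.01], [0, 0, 0]]' --rot '[[0, 0, 0], [0, 0, 0], [0, 0, 0], [0, 0, 0], [0, 0, 0], [0, 0, 0], [0, 0, 0]]' --hand '[-1, -1, -1, -1, -1, -1, -1]'

```text
clock: 11.8
position: [0.4906, -0.1341, 0.0203]
ee_rot: [0.0, 0.755, 0.656, 0.0]
contact_force: [-2.3, 2.9, 5.2]
width: 0.0003
gripper_force: 2.5
```

apply_moves --xyz '[[0, 0, 0.007], [0, 0, 0]]' --rot '[[0, 0, 0], [0, 0, 0]]' --hand '[-1, -1]'

```text
clock: 12.05
position: [0.4908, -0.1341, 0.0202]
ee_rot: [0.001, 0.755, 0.656, 0.0]
contact_force: [-5.4, 3.4, 20.3]
width: 0.0
gripper_force: 9.8
```

The hard stops for plunger and bar differ by exactly 16 mm (56 − 40), so both are fully in. I'll lift clear.

apply_moves --xyz '[[0, 0, -0.1], [0, 0, -0.15], [0, 0, -0.15], [0, 0, 0], [0, 0, 0], [0, 0, 0]]' --rot '[[0, 0, 0], [0, 0, 0], [0, 0, 0], [0, 0, 0], [0, 0, 0], [0, 0, 0]]' --hand '[-1, -1, -1, -1, -1, -1]'

```text
clock: 12.8
position: [0.4896, -0.134, 0.1363]
ee_rot: [-0.001, 0.755, 0.656, -0.001]
contact_force: [0.2, 0.2, 0.6]
width: -0.0002
gripper_force: 0.0
```

```bash
python3 -c "
from h import *
print(status.get_state()['position'],job.sign_off())"
```

```text
the job is handed in; nothing more can be done
[ 0.48959125 -0.13399463  0.13625686] None
```

I tipped the rocker, pressed the bar key and pushed the plunger in that order, each to a hard stop; the round and square keys looked up in the last picture (before the plunger press), and the job was handed in at about 13 s with the arm clear, but sign-off returned no verdict.

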